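# Fit the upper half of a housing on its dowels and hold it pressed for bonding

### The arm

A 6-joint arm with a two-finger parallel gripper is mounted at the origin on the work surface. World frame = base frame: x ahead of the robot, y to its left, z up, the work surface at z = 0. Lengths are in m, angles in rad, forces in N, time in s.
With the tool pointing down it reaches from about 0.3 to 0.775 m from the base axis. Payload 14.6 kg.
Tool frame: the origin (TCP) lies midway between the tips of the shut fingers; the grasp point (between the pads) lies 19 mm behind it (manip.hold_point_z is the z of the grasp point in the tool frame, in m); z points along the fingers, y is the direction in which the jaws open and shut (so a half turn about z gives the same grasp; the last joint's range is limited). The gripper opens to 94 mm and grips with 3 to 60 N. Pads are 16 mm wide; open, the fingers measure 119 mm over their backs; the gripper's body (75 mm by 177 mm) begins 78 mm behind the grasp point.
Start: joints at [1.144, 0.3, 1.521, -0, 1.321, -0.067], TCP at [0.194, 0.515, 0.205] pointing down, gripper open.
Joint ranges: [-3.03, 3.03], [-0.79, 2.21], [0.23, 2.52], [-1.04, 4.18], [0, 3.07], [-2.55, 2.55]. Speed limits (rad/s): [2.22, 2.22, 2.57, 3.14, 3.14, 3.14].

### API

Orientations are given as a 3x3 rotation matrix whose columns are the frame's x, y, z axes.
In Python, from rig import manip gives the robot as it stands. The module is installed in compiled form; this text tells all that it offers.
- The arm moves only by the tool servo_tool, never from a script. Its argument "plan" is text: rows parted by semicolons, each of 5 numbers parted by spaces: the finger opening in mm, from 0 to 94, then the shift along the tool's x, y, z in mm, then the turn about the tool's z in rad. A call has 1 to 20 rows; each row shifts and turns the commanded pose from where the row before left it, along the tool's axes as they then stand; what a row does not reach is not made up. A row lasts 1/12 s, in which the tool goes at most 41.7 mm and 7.16 degrees, less where a joint would pass 70% of its speed; a pose out of reach is approached as far as the arm can. A call with a gripper value outside its range is refused whole. The fingers move at their own pace and stop on an object; the grip force is fixed at half the most. Time passes only in rows, so rows that do not move let the fingers close. It gives the time, the measured TCP pose, the force and the opening at its end, in the units of the state.
- manip.get_obs(): the state, without advancing time (a new reading comes with each control period).
- manip.camera(name): name is "scene" or "side" or "wrist"; returns the picture (480x640x3 uint8, red, green, blue); there is no depth.
- manip.camera_params(name): a dict with "fovy" (degrees; the focal length in pixels is half the picture's height over the tangent of half this angle, whatever the lens; pixels are square), "cx", "cy" (the principal point, pixels), "R" (3x3) and "t" (3): a world point X has camera coordinates R X + t. Camera axes: x right, y down, z forward; pixel columns grow to the right and rows downward; lengths in m; the calibration is good to about 2 mm. A picture is of the moment at which its call begins: read the wrist's pose just before it. camera_params takes no time and is no camera call; for the wrist camera it gives the pose at the moment of the call.
- manip.hand_in(): hands the job in, once; it reports no verdict.
The state is a dict: "t": time; "joint_pos": joint angles; "qd": joint speeds; "tau": joint torques, N m; "eef_pos": TCP position; "eef_rot": TCP orientation; "wrist_force": force on the tool from outside, world axes, zero at the start; "ft_torque": the same for the moment, N m; "gripper_width": finger opening in m.
Only numpy, scipy, OpenCV 4.12 (cv2) and the standard library are available. Lean on these libraries where they do the work, as an engineer would, in place of code of your own. Each camera call takes 0.05 s, during which the arm holds its last target. There are 200 camera calls.

### The job

Swing the latch of the clear-lidded parts case free, open the lid fully and leave it open, and take the upper half of the plastic housing out. Fit it the right way round on the dowels of the lower half in the bonding jig, fully home, and press the pair down until the sprung nest has sunk about 5 mm. Finish while still holding it pressed like that, and leave the other things on the bench where they are.

Things in the scene. Friction and masses are not known exactly. Their poses are not given: they have to be found in the camera images.
- case: Parts case fixed to the bench: a grey open box 140 x 140 x 42 mm, walls and floor 5 mm, under a clear lid. Origin: centre of its underside, on the bench. Its x axis points from the side with the lid's bar (front) to the side with the lid's hinge; y to the left of that; z up. The upper half lies inside on the floor. The latch sits outside the wall on the case's -y side
- latch (a joint): Latch lever on the case, turning about a vertical pin, in rad. Near 0 (starts 0 to 0.3) its short inner arm lies over the lid's edge and locks it; it turns counter-clockwise seen from above up to 1.65 (stop), so its outer end swings from the case's -y direction to the case's +x direction. Past 1.3 the lid is free. Stays where it is left; about 1.5 N at the outer end moves it
- latch_pivot (a point): Point on the latch's pin, at mid-thickness of the lever, 55 mm above the bench, 18 mm outside the case's -y wall. The hub is 20 mm across, 12 mm high (top 62 mm above the bench)
- latch_end (a point): Outer end of the latch lever at mid-thickness, 55 mm from the pivot. The lever is a flat steel bar 12 mm wide, 10 mm thick (50 to 60 mm above the bench) with a round end 18 mm across centred here; nothing lies beneath it but the bench. The inner arm is 42 mm long, directly opposite
- lid (a joint): Angle of the case's lid, rad: 0 shut, grows as the bar side rises, stop at 1.9 (1.57 is upright). A stiff hinge: it stays where it is left; about 2 N at the bar moves it
- lid_hinge (a point): Middle of the lid's hinge line, along the case's y axis at the far wall (case x = +70 mm), 45.5 mm above the bench
- lid_bar (a point): Middle of the lid's handle: a round steel bar 10 mm in diameter, 70 mm long, parallel to the hinge line, in the plane of the lid, 42 mm beyond the lid's front edge (the gap between bar and edge is open) and 182 mm from the hinge. Shut, it is 45.5 mm above the bench, with nothing beneath it. The lid is 140 x 140 x 6 mm
- upper_half: Upper half of a plastic housing, loose, about 0.12 kg: a grey block 84 (x) x 50 (y) x 32 (z) mm, plus a cable collar 16 mm wide and 12 mm high that sticks out 8 mm at the +x end. Origin: centre of its flat underside (the joint face); z up. Five dark slots on top. Lies in the case joint face down, its x axis roughly along the case's
- hole_large (a point): Centre of the mouth of the large dowel hole in the upper half's underside: 12 mm across, 18 mm deep, at x = +27 mm (collar end)
- hole_small (a point): The same for the small dowel hole: 9 mm across, 18 mm deep, at x = -27 mm
- lower_half: Lower half of the housing, clipped on the nest of the bonding jig: 84 (x) x 50 (y) x 24 (z) mm, with the matching collar at its +x end. Origin: centre of its underside, 30 mm above the bench when unpressed; z up. Its joint face is its top, 24 mm above the origin. The jig's base plate, fixed, is 150 x 110 x 10 mm; nothing beside the half stands higher than 40 mm above the bench
- dowel_large (a point): Foot of the large steel dowel, on the joint face of the lower half at x = +27 mm. The dowel is 10 mm in diameter and 14 mm high, its last 5 mm tapered
- dowel_small (a point): The same for the small dowel: 7 mm in diameter, 14 mm high, at x = -27 mm. The large dowel does not enter the small hole, so the upper half fits one way round only
- nest (a joint): How far the sprung nest (aluminium plate 130 x 98 x 8 mm under the lower half) has sunk, in m: 0 unpressed, 0.010 at the bottom stop. It starts to sink at about 3 N on the joint and needs about 1.5 N more per mm (about 11 N at 5 mm)
- tape_roll: Bystander: roll of clear tape lying flat, 48 diameter, 18 high mm. Origin: centre of its underside
- screw_jar: Bystander: small closed glass jar, 38 diameter, 45 high mm. Origin: centre of its underside
- screwdriver: Bystander: screwdriver lying on the bench, 150 long mm. Origin: near the middle of its length, at its underside
- bottle: Bystander: white plastic bottle, 56 diameter, 130 high mm. Origin: centre of its underside
- screw_tray: Bystander: shallow steel tray 90 x 70 x 18 mm. Origin: centre of its underside
- tweezers: Bystander: flat steel tweezers 120 long, 6 high mm. Origin: near the middle of its length, at its underside
- pry_tool: Bystander: slim black plastic pry stick, 140 long, 8 high mm. Origin: near the middle of its length, at its underside
There are look-alikes about, which are no part of the job. What is meant by the part that bears lower_half is not red, and is the smaller of those in its own colour.

How it is judged:
On the way, in this order (a step that is already met when the one before it is completed fails the run):
1. the latch is swung free (value of joint latch above 1.3 rad), for 0.1 s.
2. the lid is opened (value of joint lid above 1.4 rad), for 0.1 s.
3. the upper half is lifted out of the case (z of upper_half in the frame of case above 0.045 m), for 0.1 s.
At the end, for the whole second after the job is handed in: Through the last second: lid over 1.3 rad; each hole within 3 mm of its own dowel, joint faces within 2.5 mm, tilt under 0.05 rad; the robot touches the upper half and holds it at rest, pressed on the lower half with over 4 N, the nest sunk 3 to 8.5 mm (value of joint lid above 1.3 rad and horizontal distance between hole_large and dowel_large below 0.003 m and horizontal distance between hole_small and dowel_small below 0.003 m and z of upper_half in the frame of lower_half between 0.021 and 0.0265 m and angle between upper_half's own z axis and vertical below 0.05 rad and value of joint nest between 0.003 and 0.0085 m and contact force between upper_half and lower_half above 4 N and contact force between any of the fingers, the arm and upper_half above 2 N and linear speed of upper_half below 0.01 m/s); the arm keeps its last pose, push and grip.
It fails at once if a bystander is displaced by more than 40 mm (distance of any of tape_roll, screw_jar, screwdriver, bottle, screw_tray, tweezers, pry_tool from where it was at the start of the episode above 0.04 m).
It also fails if it takes over 72 s, if anything falls off the work surface, if the arm or the gripper's body presses on something with over 40 N, if the wrist force passes 120 N, or if a joint passes its speed limit or range.

## Working session

There is one attempt and no reset: what is moved stays moved. The work goes in short steps, Python scripts to look and compute and a tool call to move; the robot and the scene stay as the last step left them, time stands still between calls to the robot, and variables do not carry over. Pictures are saved under pics/ and viewed, about 8 in all and at most 12, crops included, and the job is handed in when it is done.

Besides the shell and the picture viewer there is one more tool, called after "Call:" as name(argument=value, ...), one argument or row to a line, values as JSON. servo_tool: Moves the arm, as the interface text tells. Its arguments: {"type":"object","properties":{"plan":{"type":"string"}},"required":["plan"]}

```bash
mkdir -p pics
python3 - <<'E'
from rig import manip
import cv2,numpy as np
for n in ("scene","side"):
    im=manip.camera(n); cv2.imwrite(f"pics/{n}0.png",im[...,::-1])
    p=manip.camera_params(n); print(n,p["fovy"],p["cx"],p["cy"],np.round(-p["R"].T@p["t"],3),np.round(p["R"],2).tolist())
o=manip.get_obs(); print(o, manip.hold_point_z)
E
```

```text
scene 55.52955239763449 314.1160795815756 246.2211771221682 [0.854 0.329 0.925] [[-0.78, 0.63, -0.01], [0.53, 0.65, -0.54], [-0.34, -0.43, -0.84]]
side 48.90668191279721 313.61887316329023 240.2679573265145 [ 0.033 -0.547  0.867] [[0.7, -0.72, 0.01], [-0.55, -0.55, -0.63], [0.46, 0.43, -0.78]]
{'t': 0.1, 'joint_pos': array([ 1.14438521e+00,  3.00414874e-01,  1.52151284e+00, -2.99446466e-05,
        1.32070194e+00, -6.65689323e-02]), 'qd': array([-6.79760032e-04, -1.61981562e-03, -1.30757533e-03,  6.15250156e-05,
        4.97489730e-04, -1.44883581e-03]), 'tau': array([ 1.26858620e-03, -5.32639253e+01, -3.53279471e+01,  7.09134433e-02,
        2.34668230e-02, -2.74412173e-05]), 'eef_pos': array([0.19356646, 0.51456196, 0.20494604]), 'eef_rot': array([[-9.35955015e-01,  3.52119367e-01, -4.02493664e-04],
       [ 3.52119595e-01,  9.35954527e-01, -9.56141494e-04],
       [ 4.00398297e-05, -1.03663133e-03, -9.99999462e-01]]), 'wrist_force': array([ 0.21482224, -1.01515648, -0.32992256]), 'ft_torque': array([ 0.01410858,  0.02751915, -0.02642148]), 'gripper_width': 0.09443978784979369} -0.0188
```

View pics/scene0.png

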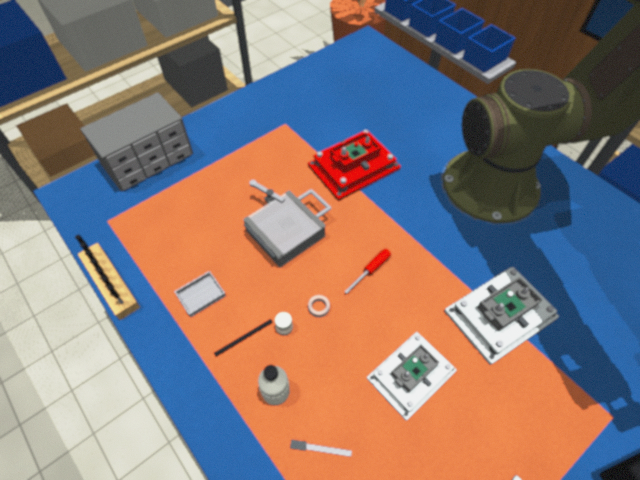

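View pics/side0.png

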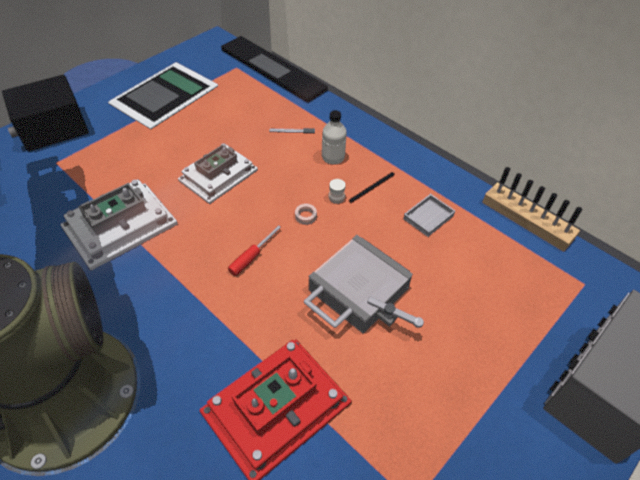

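The scene view shows three jigs: red at (355,162), white at (502,312) and white at (412,375). The case is at (285,227), with its latch at (265,190) and its bar at (318,203). Red is ruled out, and (412,375) looks like the smaller of the two whites. I'll enlarge it and measure.

```bash
cat > h.py <<'E'
from rig import manip
import cv2,numpy as np
def K(p): 
    f=240/np.tan(np.radians(p["fovy"])/2); return f
def ray(p,uv):
    f=K(p); d=np.array([(uv[0]-p["cx"])/f,(uv[1]-p["cy"])/f,1.]); return -p["R"].T@p["t"], p["R"].T@d
def onz(p,uv,z):
    o,d=ray(p,uv); return o+d*(z-o[2])/d[2]
def proj(p,X):
    c=p["R"]@np.asarray(X)+p["t"]; f=K(p); return np.array([p["cx"]+f*c[0]/c[2],p["cy"]+f*c[1]/c[2]])
def two(p,a,q,b):
    o1,d1=ray(p,a);o2,d2=ray(q,b)
    s=np.linalg.lstsq(np.c_[d1,-d2],o2-o1,rcond=None)[0]
    A,B=o1+s[0]*d1,o2+s[1]*d2; return (A+B)/2,np.linalg.norm(A-B)
E
python3 - <<'E'
from h import *
a=cv2.imread("pics/scene0.png");b=cv2.imread("pics/side0.png")
def crop(im,x,y,w,h,W,H): return cv2.resize(im[y:y+h,x:x+w],(W,H),interpolation=cv2.INTER_CUBIC)
# scene jigs 360..560 x 260..420 ; case scene 235..335 x 170..270; side case 295..435x230..335; side jig 170..265x135..205
t=np.hstack([crop(a,360,260,200,160,400,320),crop(a,235,170,100,80,400,320)])
u=np.hstack([crop(b,170,135,100,70,400,280),crop(b,295,232,140,98,400,280)])
cv2.imwrite("pics/c1.png",np.vstack([t,u]))
p=manip.camera_params("scene")
for nm,c in (("big",[(446,310),(512,268),(559,311),(493,360)]),("small",[(368,376),(416,333),(456,371),(407,417)])):
    P=np.array([onz(p,x,.01) for x in c]); print(nm,P.mean(0).round(3),[round(float(np.linalg.norm(P[i]-P[(i+1)%4])),3) for i in range(4)])
E
```

```text
big [0.271 0.253 0.01 ] [0.2, 0.133, 0.2, 0.137]
small [0.524 0.226 0.01 ] [0.142, 0.108, 0.141, 0.106]
```

View pics/c1.png

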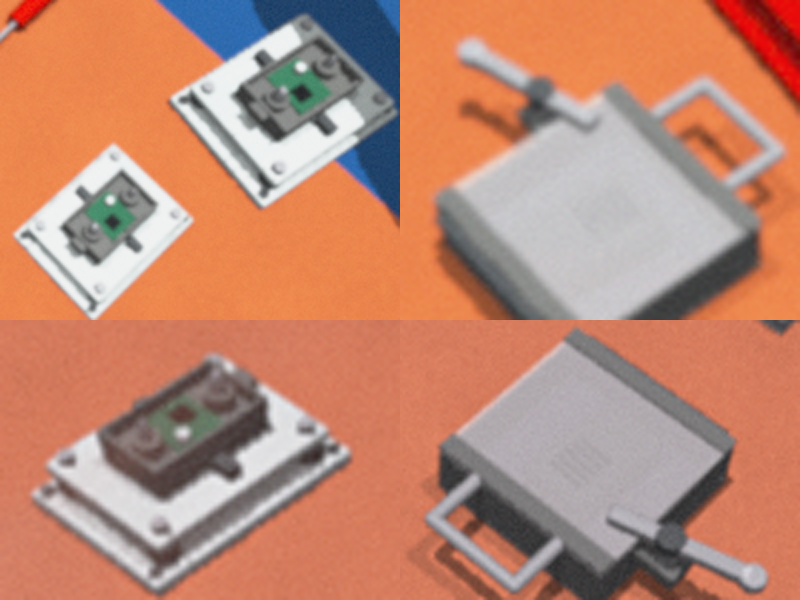

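The smaller white jig at (412,375) measures about 142x108 mm against the 150x110 plate, while the other white one is 200x135. So it is the right jig, not red and the smaller of its colour. Next I'll work out the case geometry from the two views.

Run:
```python
from h import *
p=manip.camera_params("scene");q=manip.camera_params("side")
for n,a,b,z in (("end",(252.5,182),(419.3,322),.060),("piv",(270.5,193),(389.5,309),.062),("bar1",(311.25,190.5),(306.2,302),.0455),("bar2",(330,208),(335.3,325.5),.0455)):
    X,e=two(p,a,q,b); print(n,X.round(3),round(e,4),onz(p,a,z).round(3),onz(q,b,z).round(3))
# lid corners at z .0485 scene: from crop; front-left etc
for n,a in (("lid A",(235+(615-400)/4,170+88/4)),("lid B",(235+(757-400)/4,170+220/4)),("C",(235+(440-400)/4,170+195/4))):
    print(n,onz(p,a,.0455).round(3))
for n,b in (("A",(295+(600-400)/2.857,232+(565-320)/2.857)),("B",(295+(443-400)/2.857,232+(438-320)/2.857)),("C",(295+(733-400)/2.857,232+(440-320)/2.857)),("D",(295+(575-400)/2.857,232+(332-320)/2.857))):
    print("side",n,onz(q,b,.0455).round(3))
for n,x,y in (("tape",318,305),("jar",283,322),("bottle",272,398),("driver h",378,262),("driver t",347,292),("tray",200,293)): print(n,onz(p,(x,y),.01).round(3))
for n,x,y in (("bigjig",502,312),("redjig",355,165)): print(n,onz(p,(x,y),.03).round(3))
```

```text
end [ 0.505 -0.359  0.059] 0.0014 [ 0.505 -0.358  0.06 ] [ 0.505 -0.36   0.06 ]
piv [ 0.49  -0.304  0.056] 0.0021 [ 0.492 -0.299  0.062] [ 0.488 -0.307  0.062]
bar1 [ 0.403 -0.214  0.081] 0.0455 [ 0.401 -0.253  0.045] [ 0.402 -0.184  0.045]
bar2 [ 0.4   -0.223  0.01 ] 0.0544 [ 0.4   -0.182  0.045] [ 0.403 -0.255  0.045]
lid A [ 0.448 -0.285  0.045]
lid B [ 0.443 -0.151  0.045]
C [ 0.579 -0.285  0.045]
side A [ 0.452 -0.282  0.045]
side B [ 0.453 -0.144  0.045]
side C [ 0.587 -0.283  0.045]
side D [ 0.583 -0.146  0.045]
tape [ 0.576 -0.012  0.01 ]
jar [ 0.66  -0.028  0.01 ]
bottle [0.773 0.088 0.01 ]
driver h [ 0.397 -0.009  0.01 ]
driver t [0.505 0.004 0.01 ]
tray [ 0.763 -0.201  0.01 ]
bigjig [0.287 0.255 0.03 ]
redjig [ 0.249 -0.259  0.03 ]
```

The case is nearly axis-aligned, centred near (0.514,-0.217). The latch pivot is at (0.490,-0.303), the latch is at about 0.27 rad, and the bar is at x≈0.402. First I'll turn the tool square, passing over the jig for a close look.

Call:
servo_tool(
  plan="0 0 0 0 0.1211;0 0 0 0 0.1211;0 0 0 0 0.1211;0 0 0 0 0.1211;0 0 0 0 0.1211;0 0 0 0 0.1211;0 0 0 0 0.1211;0 0 0 0 0.1211;0 0 0 0 0.1211;0 0 0 0 0.1211;0 -25 23 0 0;0 -25 23 0 0;0 -25 23 0 0;0 -25 23 0 0;0 -25 23 0 0;0 -25 23 0 0;0 -25 23 0 0;0 -25 23 0 0;0 -25 23 -10 0;0 -25 23 -10 0",
)

```text
t: 1.77
eef_pos: [0.4242, 0.2632, 0.2252]
eef_rot: [[-0.0, 1.0, -0.001], [1.0, 0.0, -0.001], [-0.001, -0.001, -1.0]]
wrist_force: [0.1, 0.7, -0.4]
gripper_width: 0.001
```

Call:
servo_tool(
  plan="0 -15 15 -15 0;0 -15 10 -15 0;0 0 0 0 0;0 0 0 0 0",
)

```text
t: 2.1
eef_pos: [0.4488, 0.2345, 0.2553]
eef_rot: [[0.002, 1.0, 0.0], [1.0, -0.002, 0.0], [0.0, 0.0, -1.0]]
wrist_force: [-1.0, 1.0, -0.4]
gripper_width: 0.0006
```

Run:
```python
from h import *
import pickle
o=manip.get_obs();p=manip.camera_params("wrist");im=manip.camera("wrist")
cv2.imwrite("pics/w1.png",im[...,::-1]);pickle.dump(p,open("w1.pkl","wb"))
print(o["t"],o["eef_pos"].round(4),o["eef_rot"].round(3).tolist(),(-p["R"].T@p["t"]).round(3),p["R"].round(2).tolist(),p["fovy"])
print([proj(p,x).round(0).tolist() for x in ((.524,.226,.054),(.524,.226,.01))])
```

```text
2.1 [0.4488 0.2345 0.2553] [[0.002, 1.0, 0.0], [1.0, -0.002, 0.0], [0.0, 0.0, -1.0]] [0.449 0.318 0.434] [[1.0, -0.0, 0.0], [-0.0, -0.96, 0.29], [-0.0, -0.29, -0.96]] 58.2663016878898
[[400.0, 225.0], [392.0, 214.0]]
```

View pics/w1.png

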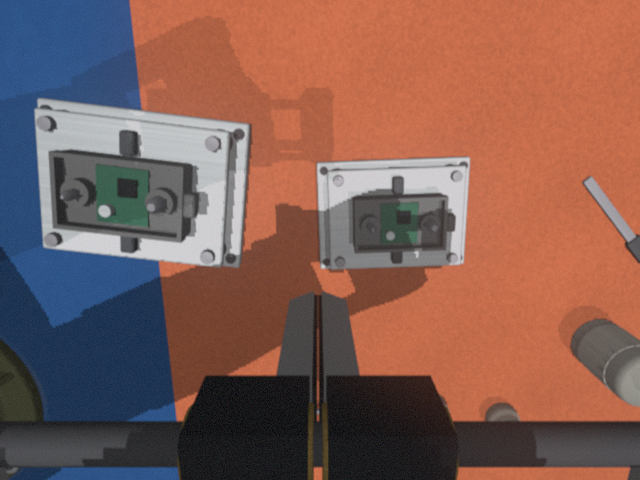

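The wrist view shows the smaller white jig at (393,213). Its lower half is at (400,222), with the collar at the right end (451,222), so its x axis points roughly along world +x. I'll enlarge it to pick the corners and dowels.

Run:
```python
from h import *
a=cv2.imread("pics/w1.png")
cv2.imwrite("pics/c2.png",cv2.resize(a[185:265,345:465],(780,520),interpolation=cv2.INTER_CUBIC))
```

```text
(no output)
```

View pics/c2.png

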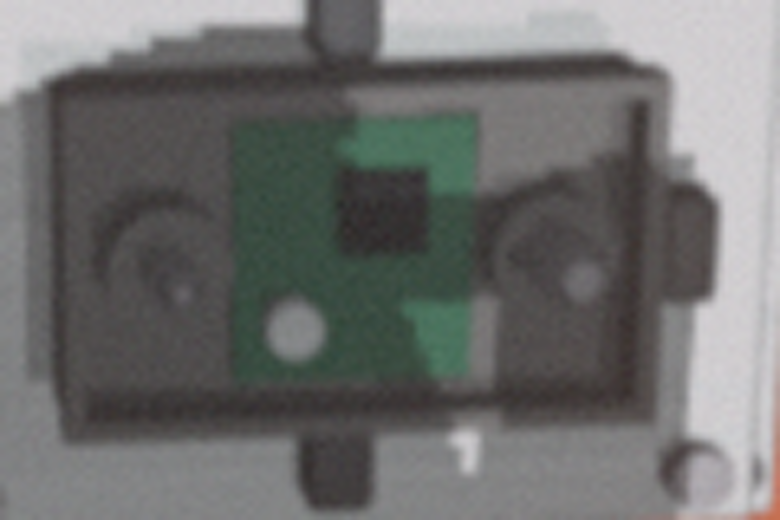

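Run:
```python
from h import *
import pickle
p=pickle.load(open("w1.pkl","rb"))
f=lambda c:(345+c[0]/6.5-.42,185+c[1]/6.5-.42)
s=onz(p,f((182,293)),.068);l=onz(p,f((583,280)),.068)
print(s.round(4),l.round(4),np.linalg.norm(l-s),np.degrees(np.arctan2(l[1]-s[1],l[0]-s[0])),((s+l)/2).round(4))
C=np.array([onz(p,f(c),.054) for c in ((58,80),(667,70),(658,422),(64,438))]);print(C.round(4).tolist(),C.mean(0).round(4))
print([np.linalg.norm(C[i]-C[(i+1)%4]).round(4) for i in range(4)])
```

```text
[0.4975 0.225  0.068 ] [0.5514 0.2267 0.068 ] 0.0539767364974214 1.775857911659856 [0.5245 0.2259 0.068 ]
[[0.4813, 0.2516, 0.054], [0.5646, 0.2528, 0.054], [0.5675, 0.2024, 0.054], [0.4833, 0.2002, 0.054]] [0.5242 0.2267 0.054 ]
[np.float64(0.0833), np.float64(0.0504), np.float64(0.0843), np.float64(0.0514)]
```

The dowels measure 53.98 mm apart (nominal 54), so the lower half's centre is (0.5245,0.226) at a yaw of about +1.8°. Next is the latch.

Call:
servo_tool(
  plan="0 -36.5 1.4 6 0;0 -36.5 1.4 6 0;0 -36.5 1.4 6 0;0 -36.5 1.4 6 0;0 -36.5 1.4 6 0;0 -36.5 1.4 6 0;0 -36.5 1.4 6 0;0 -36.5 1.4 6 0;0 -36.5 1.4 6 0;0 -36.5 1.4 6 0;0 -36.5 1.4 6 0;0 -36.5 1.4 6 0;0 -36.5 1.4 6 0;0 -36.5 1.4 6 0;0 -36.5 1.4 6 0;0 -36.5 1.4 6 0;0 0 0 20 0;0 0 0 20 0;0 0 0 0 0;0 0 0 0 0",
)

```text
t: 3.82
eef_pos: [0.471, -0.3478, 0.1183]
eef_rot: [[-0.001, 1.0, -0.002], [1.0, 0.001, 0.002], [0.002, -0.002, -1.0]]
wrist_force: [0.2, -0.4, 0.0]
gripper_width: 0.0006
```

Run:
```python
from h import *
import pickle
o=manip.get_obs();p=manip.camera_params("wrist");im=manip.camera("wrist")
cv2.imwrite("pics/w2.png",im[...,::-1]);pickle.dump(p,open("w2.pkl","wb"))
print(o["t"],o["eef_pos"].round(4),[proj(p,x).round(0).tolist() for x in ((.49,-.303,.062),(.505,-.359,.06),(.402,-.218,.0505))])
```

```text
3.8167 [ 0.471  -0.3478  0.1183] [[352.0, 193.0], [375.0, 287.0], [184.0, 27.0]]
```

View pics/w2.png

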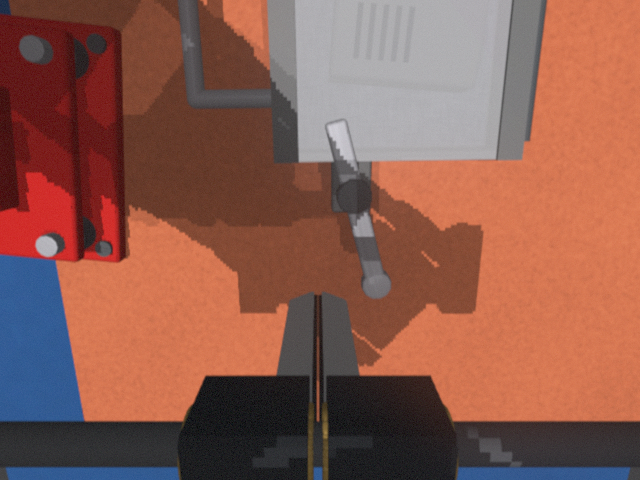

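The predicted pixels land on the pivot (352,193) and the latch end (375,287). The pusher is on the latch's -x side, so I'll go down and swing it.

Call:
servo_tool(
  plan="0 0 0 26 0;0 0 0 26 0;0 0 0 25 0;0 0 0 0 0;0 0 5 0 0;0 0 5 0 0;0 0 5 0 0;0 0 5 0 0;0 0 5 0 0;0 1.4 4.5 0 0;0 1.4 4.5 0 0;0 1.4 4.5 0 0;0 3.1 4 0 0;0 3.1 4 0 0;0 3.1 4 0 0;0 4.5 2.7 0 0;0 4.5 2.7 0 0;0 4.5 2.7 0 0;0 3 0.6 0 0;0 3 0.6 0 0",
)

```text
t: 5.53
eef_pos: [0.5308, -0.3173, 0.0426]
eef_rot: [[-0.001, 1.0, 0.0], [1.0, 0.001, -0.003], [-0.003, 0.0, -1.0]]
wrist_force: [-8.0, -25.7, -4.7]
gripper_width: 0.0001
```

Call:
servo_tool(
  plan="0 0 0 0 0;0 0 0 0 0",
)

```text
t: 5.7
eef_pos: [0.5306, -0.3177, 0.0426]
eef_rot: [[0.0, 1.0, 0.001], [1.0, -0.0, -0.003], [-0.003, 0.001, -1.0]]
wrist_force: [-2.9, -11.2, -3.7]
gripper_width: 0.0005
```

Call:
servo_tool(
  plan="0 -10 0 0 0;0 -10 0 0 0;0 0 0 -20 0;0 0 0 -25 0;0 0 0 -25 0;0 0 0 -25 0;0 0 0 -25 0;30 24 -26 0 0;30 24 -26 0 0;30 24 -26 0 0;30 24 -26 0 0;30 24 -25 0 0;30 0 0 0 0;30 0 0 0 0",
)

```text
t: 6.87
eef_pos: [0.4018, -0.216, 0.1633]
eef_rot: [[-0.0, 1.0, 0.002], [1.0, 0.0, -0.001], [-0.001, 0.002, -1.0]]
wrist_force: [0.5, -0.9, -0.4]
gripper_width: 0.0301
```

Run:
```python
from h import *
import pickle
o=manip.get_obs();p=manip.camera_params("wrist");im=manip.camera("wrist")
q=manip.camera_params("side");s=manip.camera("side")
w=cv2.resize(im,(480,360));s2=cv2.resize(s[225:345,290:450],(480,360),interpolation=cv2.INTER_CUBIC)
cv2.imwrite("pics/w3.png",np.hstack([w[:, :400],s2[:, :400]])[...,::-1]);cv2.imwrite("pics/w3full.png",im[...,::-1]);pickle.dump(p,open("w3.pkl","wb"))
print(o["t"],o["eef_pos"].round(4),o["gripper_width"],[proj(p,x).round(0).tolist() for x in ((.402,-.218,.0455),(.402,-.253,.0455))])
```

```text
6.8667 [ 0.4018 -0.216   0.1633] 0.03007027709070458 [[317.0, 243.0], [317.0, 289.0]]
```

View pics/w3.png

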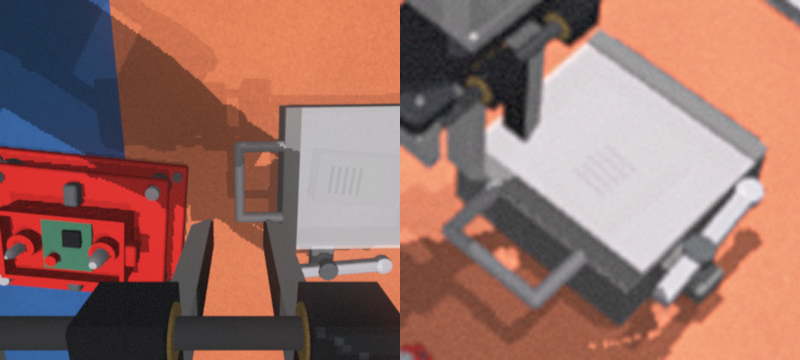

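The latch now lies along the wall, free. The bar is centred between the fingers at wrist pixel (320,240). I'll descend, grip and compute the arc.

Call:
servo_tool(
  plan="30 0 0 25 0;30 0 0 25 0;30 0 0 25 0;30 0 0 25 0;30 0 0 25 0;30 0 0 11.6 0;0 0 0 0 0;0 0 0 0 0;0 0 0 0 0;0 0 0 0 0",
)

```text
t: 7.8
eef_pos: [0.4028, -0.2169, 0.0269]
eef_rot: [[0.0, 1.0, 0.002], [1.0, -0.0, -0.001], [-0.001, 0.002, -1.0]]
wrist_force: [1.9, -0.6, -1.6]
gripper_width: 0.009
```

Run:
```python
import numpy as np
a=np.linspace(0,1.75,25);X=-182*np.cos(a);Z=182*np.sin(a)
print(";".join(f"0 0 {dx:.1f} {-dz:.1f} 0" for dx,dz in zip(np.diff(X),np.diff(Z))))
```

```text
0 0 0.5 -13.3 0;0 0 1.4 -13.2 0;0 0 2.4 -13.0 0;0 0 3.3 -12.8 0;0 0 4.3 -12.6 0;0 0 5.2 -12.2 0;0 0 6.1 -11.8 0;0 0 6.9 -11.3 0;0 0 7.7 -10.8 0;0 0 8.5 -10.2 0;0 0 9.2 -9.6 0;0 0 9.9 -8.9 0;0 0 10.5 -8.1 0;0 0 11.1 -7.3 0;0 0 11.6 -6.5 0;0 0 12.0 -5.7 0;0 0 12.4 -4.8 0;0 0 12.7 -3.9 0;0 0 12.9 -2.9 0;0 0 13.1 -2.0 0;0 0 13.2 -1.0 0;0 0 13.3 -0.0 0;0 0 13.2 0.9 0;0 0 13.1 1.9 0
```

Bar gripped, with the opening at about 9–10 mm. Now I'll follow the arc.

Call:
servo_tool(
  plan="0 0 0.5 -13.3 0;0 0 1.4 -13.2 0;0 0 2.4 -13 0;0 0 3.3 -12.8 0;0 0 4.3 -12.6 0;0 0 5.2 -12.2 0;0 0 6.1 -11.8 0;0 0 6.9 -11.3 0;0 0 7.7 -10.8 0;0 0 8.5 -10.2 0;0 0 9.2 -9.6 0;0 0 9.9 -8.9 0",
)

```text
t: 8.8
eef_pos: [0.4698, -0.2156, 0.1645]
eef_rot: [[-0.0, 1.0, 0.005], [1.0, 0.0, 0.001], [0.001, 0.005, -1.0]]
wrist_force: [30.3, -3.0, -41.4]
gripper_width: 0.0089
```

Call:
servo_tool(
  plan="0 0 10.5 -8.1 0;0 0 11.1 -7.3 0;0 0 11.6 -6.5 0;0 0 12 -5.7 0;0 0 12.4 -4.8 0;0 0 12.7 -3.9 0;0 0 12.9 -2.9 0;0 0 13.1 -2 0;0 0 13.2 -1 0;0 0 13.3 0 0;0 0 13.2 0.9 0;0 0 13.1 1.9 0;0 0 0 0 0;0 0 0 0 0",
)

```text
t: 9.97
eef_pos: [0.6171, -0.2148, 0.2054]
eef_rot: [[-0.001, 1.0, 0.001], [1.0, 0.001, 0.002], [0.002, 0.001, -1.0]]
wrist_force: [0.4, 7.7, -1.9]
gripper_width: 0.0089
```

The lid is at about 1.75 rad (the bar at x=0.617, z=0.224 fits the arc). I'll release, back out upward and turn the jaws across the case's y.

Call:
servo_tool(
  plan="40 0 0 0 0;40 0 0 0 0;40 0 0 0 0;40 0 0 0 0;40 0 0 -20 0;40 0 0 -20 0;40 0 0 -20 0;62 0 -28 0 0;62 0 -28 0 0;62 0 -28 0 0;62 0 -28 0 0;62 0 -28 0 0;62 0 0 0 -0.1208;62 0 0 0 -0.1208;62 0 0 0 -0.1208;62 0 0 0 -0.1208;62 0 0 0 -0.1208;62 0 0 0 -0.1208",
)

```text
t: 11.47
eef_pos: [0.4762, -0.2164, 0.2653]
eef_rot: [[-0.667, 0.745, 0.001], [0.745, 0.667, -0.0], [-0.001, 0.0, -1.0]]
wrist_force: [-0.0, -0.2, 0.9]
gripper_width: 0.062
```

Call:
servo_tool(
  plan="62 0 0 0 -0.1208;62 0 0 0 -0.1208;62 0 0 0 -0.1208;62 0 0 0 -0.1208;62 0 0 0 -0.1208;62 0 0 0 -0.1208;62 0 0 0 -0.1208;62 0 0 0 0;62 0 0 0 0",
)

```text
t: 12.22
eef_pos: [0.4763, -0.2163, 0.2652]
eef_rot: [[-1.0, 0.004, 0.0], [0.004, 1.0, -0.0], [-0.0, -0.0, -1.0]]
wrist_force: [0.5, -0.1, 0.3]
gripper_width: 0.0621
```

Run:
```python
from h import *
import pickle
o=manip.get_obs();p=manip.camera_params("wrist");im=manip.camera("wrist")
cv2.imwrite("pics/w4.png",im[...,::-1]);pickle.dump(p,open("w4.pkl","wb"))
print(o["t"],o["eef_pos"].round(4),o["eef_rot"].round(3).tolist(),(-p["R"].T@p["t"]).round(3),proj(p,(.515,-.215,.005)))
```

```text
12.2167 [ 0.4763 -0.2163  0.2652] [[-1.0, 0.004, 0.0], [0.004, 1.0, -0.0], [-0.0, -0.0, -1.0]] [ 0.393 -0.216  0.444] [318.99504635 238.95836571]
```

View pics/w4.png

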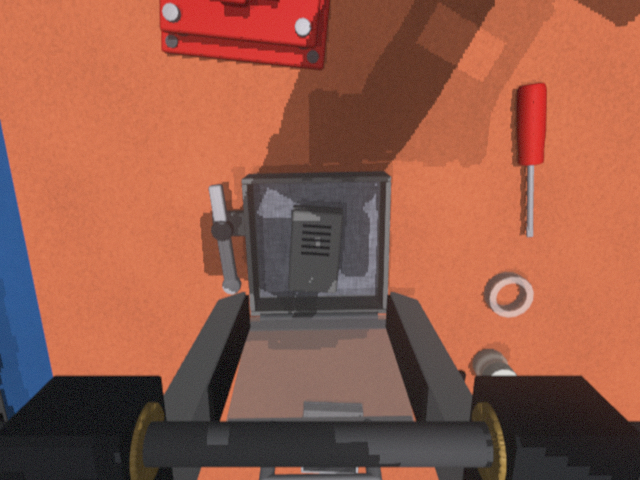

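The case is open with its interior at (318,242). The upper half lies at about (317,248) and is slightly rotated. I'll enlarge it with the contrast raised to find the corners and the collar end.

Run:
```python
from h import *
a=cv2.imread("pics/w4.png")[170:320,240:400]
a=cv2.convertScaleAbs(a,alpha=2.2,beta=-30)
cv2.imwrite("pics/c4.png",cv2.resize(a,(640,600),interpolation=cv2.INTER_CUBIC))
```

```text
(no output)
```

View pics/c4.png

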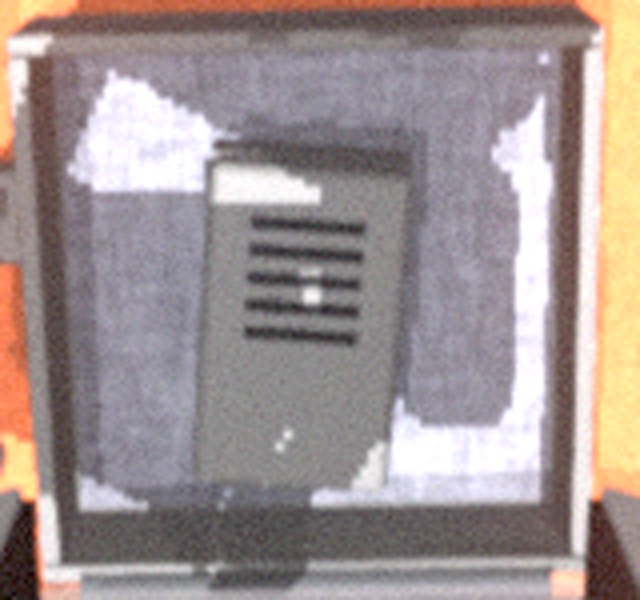

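Run:
```python
from h import *
import pickle
p=pickle.load(open("w4.pkl","rb"))
f=lambda c:(240+c[0]/4-.4,170+c[1]/4-.4)
C=np.array([onz(p,f(c),.037) for c in ((210,160),(411,171),(387,488),(197,481))]);print(C.round(4).tolist(),C.mean(0).round(4))
d=[C[(i+1)%4]-C[i] for i in range(4)]
print([np.linalg.norm(x).round(4) for x in d],[np.degrees(np.arctan2(x[1],x[0])).round(1) for x in d])
W=np.array([onz(p,f(c),.042) for c in ((8,32),(605,32),(587,565),(38,570))]);print(W.round(4).tolist(),W.mean(0).round(4))
```

```text
[[0.4767, -0.2408, 0.037], [0.4796, -0.1924, 0.037], [0.5618, -0.1976, 0.037], [0.5596, -0.2459, 0.037]] [ 0.5194 -0.2192  0.037 ]
[np.float64(0.0484), np.float64(0.0823), np.float64(0.0483), np.float64(0.0831)] [np.float64(86.5), np.float64(-3.6), np.float64(-92.6), np.float64(176.5)]
[[0.4452, -0.2867, 0.042], [0.4459, -0.148, 0.042], [0.5811, -0.1468, 0.042], [0.5818, -0.2867, 0.042]] [ 0.5135 -0.2171  0.042 ]
```

The upper half is centred at (0.5194,-0.2192) with a yaw of about -3.4°. The measured 48.4x82.7 fits 50x84. No collar shows on the visible -x end, so it must be at +x. Going down to grasp.

Call:
servo_tool(
  plan="66 0 0 0 0.055;66 -14.4 -0.1 0 0;66 -14.4 -0.1 0 0;66 -14.4 -0.2 0 0;66 0 0 25 0;66 0 0 25 0;66 0 0 25 0;66 0 0 25 0;66 0 0 25 0;66 0 0 25 0;66 0 0 25 0;66 0 0 20 0;66 0 0 15 0;66 0 0 15 0;66 0 0 10 0;66 0 0 10 0;66 0 0 9 0;66 0 0 0 0",
)

```text
t: 13.77
eef_pos: [0.5189, -0.2187, 0.0095]
eef_rot: [[-0.998, 0.056, -0.002], [0.056, 0.998, 0.001], [0.002, 0.001, -1.0]]
wrist_force: [-0.5, 0.8, -0.4]
gripper_width: 0.0659
```

Call:
servo_tool(
  plan="30 0 0 0 0;30 0 0 0 0;30 0 0 0 0;30 0 0 0 0;30 0 0 0 0",
)

```text
t: 14.18
eef_pos: [0.5199, -0.2192, 0.0117]
eef_rot: [[-0.998, 0.055, 0.001], [0.055, 0.998, -0.001], [-0.001, -0.001, -1.0]]
wrist_force: [-1.0, 0.2, 5.0]
gripper_width: 0.0495
```

Grasped at 49.5 mm opening. Lift out and carry to above the jig.

Call:
servo_tool(
  plan="30 0 0 -10 0;30 0 0 -20 0;30 0 0 -25 0;30 0 0 -25 0;30 0 0 -25 0;30 0 0 -25 0;30 0 0 -25 0;30 0 0 -5 0",
)

```text
t: 14.85
eef_pos: [0.5205, -0.2195, 0.1757]
eef_rot: [[-0.998, 0.055, 0.005], [0.055, 0.998, -0.003], [-0.006, -0.002, -1.0]]
wrist_force: [1.7, -0.1, -0.6]
gripper_width: 0.05
```

Call:
servo_tool(
  plan="30 1.5 20 0 0;30 1.5 30 0 0;30 1.5 33 0 0;30 1.5 33 0 0;30 1.5 33 0 0;30 1.5 33 0 0;30 1.5 33 0 0;30 1.5 33 0 0;30 1.5 33 0 0;30 1.5 33 0 0;30 1.5 33 0 0;30 1.5 33 0 0;30 1 30 0 0;30 1 20 0 0;30 0 15 0 0;30 0 0 0 -0.044;30 0 0 0 -0.044;30 0 0 0 0;30 0 0 0 0",
)

```text
t: 16.43
eef_pos: [0.5241, 0.2261, 0.1706]
eef_rot: [[-1.0, -0.031, -0.001], [-0.031, 1.0, -0.0], [0.001, -0.0, -1.0]]
wrist_force: [0.1, -0.3, -1.6]
gripper_width: 0.0496
```

Run:
```python
from h import *
import pickle
o=manip.get_obs();p=manip.camera_params("wrist");im=manip.camera("wrist")
cv2.imwrite("pics/w5.png",im[...,::-1]);pickle.dump((p,o),open("w5.pkl","wb"))
T=o["eef_pos"];R=o["eef_rot"]
print(o["t"],T.round(4),R.round(3).tolist(),o["wrist_force"],o["gripper_width"])
q=lambda x,y,z:T+R@np.array([x,y,z])
print("pred -x top corners",[proj(p,q(.042,s*.025,-.0263)).round(0) for s in (-1,1)], "dowels",[proj(p,x).round(0) for x in ((.4975,.225,.068),(.5514,.2267,.068))])
a=cv2.convertScaleAbs(im[...,::-1][120:360,160:480],alpha=1.8,beta=-10)
cv2.imwrite("pics/c5.png",cv2.resize(a,(800,600),interpolation=cv2.INTER_CUBIC))
```

```text
16.4333 [0.5241 0.2261 0.1706] [[-1.0, -0.031, -0.001], [-0.031, 1.0, -0.0], [0.001, -0.0, -1.0]] [ 0.12149151 -0.26144396 -1.62311148] 0.049597845069119954
pred -x top corners [array([249., 236.]), array([385., 236.])] dowels [array([317., 208.]), array([317., 284.])]
```

View pics/c5.png

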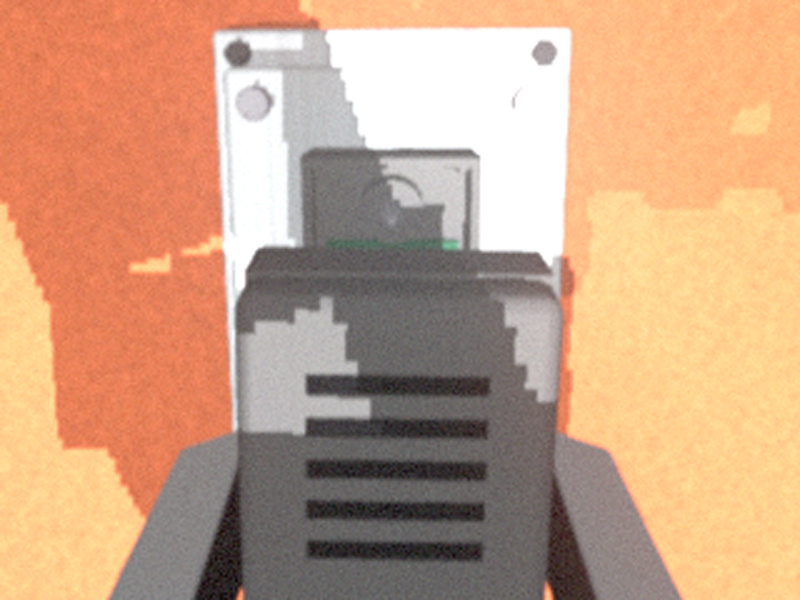

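The held half is aligned in the jaws with its collar end away from the camera. The visible -x end spans crop rows 250–290, with the small dowel tip at crop (392,213). I'll check both edges against prediction in this same view.

Run:
```python
from h import *
import pickle
p,o=pickle.load(open("w5.pkl","rb"));T=o["eef_pos"];R=o["eef_rot"]
q=lambda x,y,z:T+R@np.array([x,y,z])
cr=lambda X:((proj(p,X)-[160,120]+.3)*2.5).round(0).tolist()
for z in (-.0263,.0057): print("upper z",z,[cr(q(.042,s*.025,z)) for s in (-1,1)])
c=np.array([.5245,.226]);e=np.array([np.cos(.031),np.sin(.031)]);n=np.array([-e[1],e[0]])
print("lower top -x corners",[cr([*(c-.042*e+s*.025*n),.054]) for s in (-1,1)],"dowel s",cr([*(c-.027*e),.068]),"boss foot",cr([*(c-.027*e),.054]))
f=lambda u:(160+u[0]/2.5-.3,120+u[1]/2.5-.3)
print("meas dowel",onz(p,f((392,213)),.068).round(4),"corners",onz(p,f((303,153)),.054).round(4),onz(p,f((479,152)),.054).round(4))
g=cv2.cvtColor(cv2.imread("pics/w5.png"),cv2.COLOR_BGR2GRAY).astype(int)
print(g[172:248,300].tolist());print(g[190,270:360].tolist())
```

```text
upper z -0.0263 [[223.0, 290.0], [564.0, 290.0]]
upper z 0.0057 [[251.0, 243.0], [537.0, 242.0]]
lower top -x corners [[303.0, 156.0], [485.0, 156.0]] dowel s [394.0, 220.0] boss foot [394.0, 210.0]
meas dowel [0.4956 0.2245 0.068 ] corners [0.4824 0.1997 0.054 ] [0.4806 0.2479 0.054 ]
[113, 113, 113, 115, 113, 113, 103, 80, 68, 65, 64, 70, 74, 74, 75, 68, 73, 74, 71, 73, 73, 73, 72, 72, 68, 74, 69, 73, 69, 71, 72, 75, 68, 73, 70, 72, 69, 66, 67, 70, 65, 70, 64, 69, 58, 60, 57, 60, 56, 51, 61, 60, 56, 54, 60, 57, 56, 63, 57, 57, 54, 54, 52, 56, 56, 58, 61, 60, 66, 61, 63, 62, 65, 68, 64, 67]
[149, 150, 149, 146, 143, 120, 112, 112, 116, 110, 96, 75, 71, 72, 70, 67, 71, 69, 73, 70, 71, 69, 73, 76, 73, 73, 69, 70, 72, 75, 71, 73, 71, 76, 73, 74, 76, 77, 76, 73, 72, 72, 74, 82, 84, 86, 77, 83, 82, 84, 96, 101, 111, 119, 122, 120, 120, 119, 120, 117, 121, 123, 122, 120, 122, 122, 118, 122, 123, 122, 122, 122, 123, 121, 120, 117, 90, 78, 96, 119, 120, 120, 148, 205, 217, 216, 217, 215, 214, 215]
```

Taken together, the offsets suggest the jig lies about 1–2 mm toward -x and -y of my estimate relative to the held half. I'll apply part of that, go down to just above the dowels and compare the two end faces at close depth.

Call:
servo_tool(
  plan="30 1.5 -1 20 0;30 0 0 20 0;30 0 0 20 0;30 0 0 15 0;30 0 0 9 0;30 0 0 0 0;30 0 0 0 0;30 0 0 0 0",
)

```text
t: 17.15
eef_pos: [0.5232, 0.2254, 0.088]
eef_rot: [[-0.999, -0.032, 0.001], [-0.032, 0.999, 0.0], [-0.001, 0.0, -1.0]]
wrist_force: [-0.6, 0.2, -1.2]
gripper_width: 0.0496
```

Run:
```python
from h import *
import pickle
o=manip.get_obs();p=manip.camera_params("wrist");im=manip.camera("wrist")
cv2.imwrite("pics/w6.png",im[...,::-1]);pickle.dump((p,o),open("w6.pkl","wb"))
T=o["eef_pos"];R=o["eef_rot"]
q=lambda x,y,z:T+R@np.array([x,y,z]);cr=lambda X:((proj(p,X)-[220,180]+.5)*4).round(0).tolist()
print(o["t"],T.round(4),o["wrist_force"].round(1))
for z in (-.0263,.0057): print("upper z",z,[cr(q(.042,s*.025,z)) for s in (-1,1)])
c=np.array([.5245,.226]);e=np.array([np.cos(.031),np.sin(.031)]);n=np.array([-e[1],e[0]])
for z in(.054,.03): print("lower top -x corners",[cr([*(c-.042*e+s*.025*n),z]) for s in (-1,1)])
a=cv2.convertScaleAbs(im[...,::-1][180:320,220:420],alpha=1.8,beta=-10)
cv2.imwrite("pics/c6.png",cv2.resize(a,(800,560),interpolation=cv2.INTER_CUBIC))
```

```text
17.15 [0.5232 0.2254 0.088 ] [-0.6  0.2 -1.2]
upper z -0.0263 [[118.0, 225.0], [664.0, 224.0]]
upper z 0.0057 [[163.0, 149.0], [619.0, 148.0]]
lower top -x corners [[196.0, 110.0], [595.0, 110.0]]
lower top -x corners [[215.0, 75.0], [575.0, 76.0]]
```

View pics/c6.png

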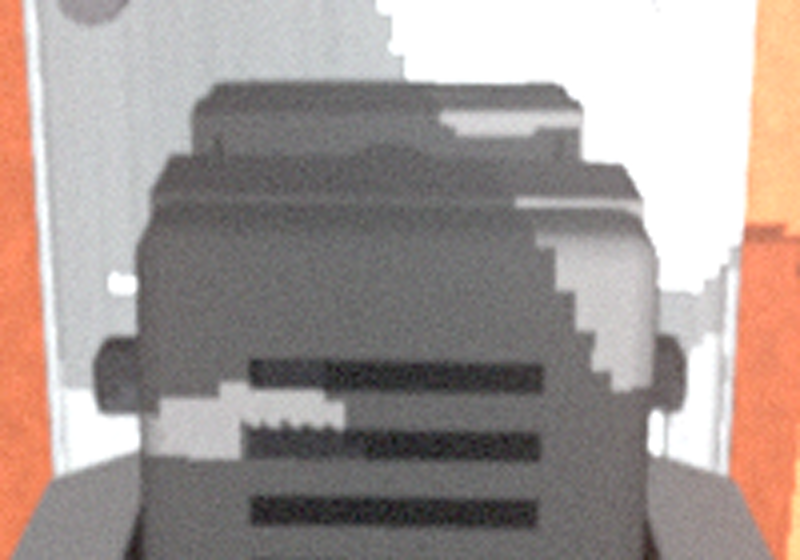

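In this near view the upper half's bottom end edge is at crop row ~155, centred at col ~397. The lower half's end face spans rows 83–112, centred at col ~388. That means a shift of about -1 mm in y, with x close. I'll take intensity profiles to pin the edges.

Run:
```python
from h import *
g=cv2.cvtColor(cv2.imread("pics/w6.png"),cv2.COLOR_BGR2GRAY).astype(float)
print("rows195-235 cols280-300",g[195:240,280:300].mean(1).round(0).astype(int).tolist())
print("rows195-235 cols335-360",g[195:240,337:360].mean(1).round(0).astype(int).tolist())
for r in (203,206,209,214,222,226,230): print(r,g[r,255:280].astype(int).tolist(),g[r,355:388].astype(int).tolist())
```

```text
rows195-235 cols280-300 [118, 117, 117, 116, 107, 83, 65, 61, 61, 61, 61, 60, 63, 67, 70, 71, 70, 70, 70, 69, 69, 70, 69, 66, 60, 58, 59, 58, 58, 58, 58, 57, 57, 61, 66, 63, 58, 55, 57, 56, 58, 59, 60, 63, 64]
rows195-235 cols335-360 [221, 221, 221, 220, 197, 135, 83, 71, 73, 74, 73, 77, 92, 113, 124, 125, 120, 112, 101, 86, 77, 76, 76, 76, 73, 70, 69, 69, 67, 68, 68, 67, 66, 69, 80, 91, 85, 70, 64, 66, 66, 66, 69, 72, 75]
203 [117, 118, 114, 119, 115, 118, 116, 114, 115, 115, 118, 114, 114, 115, 115, 107, 97, 78, 63, 56, 59, 54, 60, 58, 57] [76, 71, 75, 75, 73, 69, 89, 144, 189, 200, 217, 222, 222, 222, 218, 221, 220, 218, 221, 220, 222, 223, 223, 224, 223, 224, 223, 225, 222, 224, 222, 221, 220]
206 [120, 120, 118, 115, 114, 116, 117, 115, 111, 113, 112, 119, 111, 92, 68, 62, 58, 56, 59, 59, 59, 62, 60, 56, 58] [77, 75, 81, 78, 78, 81, 78, 79, 72, 80, 120, 192, 219, 221, 220, 219, 220, 217, 220, 220, 222, 222, 224, 222, 221, 226, 222, 224, 224, 219, 220, 221, 220]
209 [119, 116, 119, 112, 116, 114, 115, 115, 116, 115, 115, 113, 95, 76, 67, 70, 66, 68, 68, 68, 67, 74, 73, 68, 68] [1
[... 515 characters left out ...]
 52, 60, 57, 56, 58, 60, 59, 58] [73, 69, 73, 73, 72, 71, 75, 73, 73, 70, 74, 67, 71, 77, 68, 72, 74, 72, 70, 75, 75, 103, 165, 214, 224, 224, 223, 222, 221, 221, 219, 219, 220]
226 [116, 119, 106, 85, 63, 59, 57, 61, 56, 57, 59, 55, 58, 55, 58, 61, 54, 53, 59, 56, 57, 55, 57, 58, 57] [71, 68, 72, 66, 74, 67, 72, 71, 70, 69, 69, 73, 71, 70, 72, 72, 75, 70, 72, 71, 73, 69, 70, 93, 154, 214, 224, 222, 222, 219, 220, 218, 219]
230 [117, 113, 90, 72, 72, 68, 65, 63, 59, 57, 60, 60, 57, 60, 61, 65, 62, 61, 60, 62, 62, 61, 66, 60, 62] [109, 110, 107, 113, 106, 106, 107, 109, 106, 108, 110, 108, 108, 108, 106, 109, 105, 106, 102, 104, 107, 106, 106, 106, 105, 114, 165, 217, 222, 221, 220, 219, 220]
```

Both residuals are under 1 mm: about -0.7 mm in y and +0.5 mm in x. I'll correct and insert gently.

Call:
servo_tool(
  plan="30 -0.5 -0.7 0 0;30 0 0 4 0;30 0 0 4 0;30 0 0 4 0;30 0 0 3 0;30 0 0 2 0;30 0 0 2 0;30 0 0 0 0",
)

```text
t: 17.87
eef_pos: [0.5232, 0.2247, 0.0676]
eef_rot: [[-0.999, -0.033, -0.0], [-0.033, 0.999, 0.0], [0.0, 0.0, -1.0]]
wrist_force: [0.6, 0.7, -2.4]
gripper_width: 0.0501
```

The underside is now at about 0.061, below the 0.068 dowel tips, with no force. The dowels are in their holes. Now press home.

Call:
servo_tool(
  plan="30 0 0 2 0;30 0 0 2 0;30 0 0 2 0;30 0 0 1 0;30 0 0 1 0;30 0 0 1 0;30 0 0 0 0;30 0 0 0 0",
)

```text
t: 18.53
eef_pos: [0.5233, 0.2248, 0.0593]
eef_rot: [[-0.999, -0.033, 0.0], [-0.033, 0.999, 0.0], [-0.0, 0.0, -1.0]]
wrist_force: [-0.8, 2.3, 3.4]
gripper_width: 0.0498
```

Call:
servo_tool(
  plan="30 0 0 1 0;30 0 0 1 0;30 0 0 1 0;30 0 0 0.8 0;30 0 0 0 0;30 0 0 0 0;30 0 0 0 0;30 0 0 0 0",
)

```text
t: 19.2
eef_pos: [0.5233, 0.2248, 0.0558]
eef_rot: [[-0.999, -0.033, 0.001], [-0.033, 0.999, 0.0], [-0.001, 0.0, -1.0]]
wrist_force: [-2.9, 1.2, 9.2]
gripper_width: 0.0498
```

Run:
```python
from h import *
import pickle
o=manip.get_obs();p=manip.camera_params("wrist");im=manip.camera("wrist");s=manip.camera("side")
print(o["t"],o["eef_pos"].round(4),o["wrist_force"].round(1),o["ft_torque"].round(2),manip.get_obs()["wrist_force"].round(1))
a=cv2.convertScaleAbs(im[...,::-1][180:320,220:420],alpha=1.8,beta=-10)
a=cv2.resize(a,(480,336),interpolation=cv2.INTER_CUBIC)
b=cv2.resize(s[...,::-1][120:260,160:360],(480,336),interpolation=cv2.INTER_CUBIC)
c=cv2.resize(s[...,::-1][190:330,290:450],(320,280),interpolation=cv2.INTER_CUBIC)
cv2.imwrite("pics/c7.png",np.vstack([np.hstack([a[:,40:440],b[:,40:440]]),cv2.copyMakeBorder(c,0,0,0,480,cv2.BORDER_CONSTANT)[:264]]))
```

```text
19.2 [0.5233 0.2248 0.0558] [-2.9  1.2  9.2] [0.06 0.52 0.03] [-3.2  1.5  9.7]
```

View pics/c7.png

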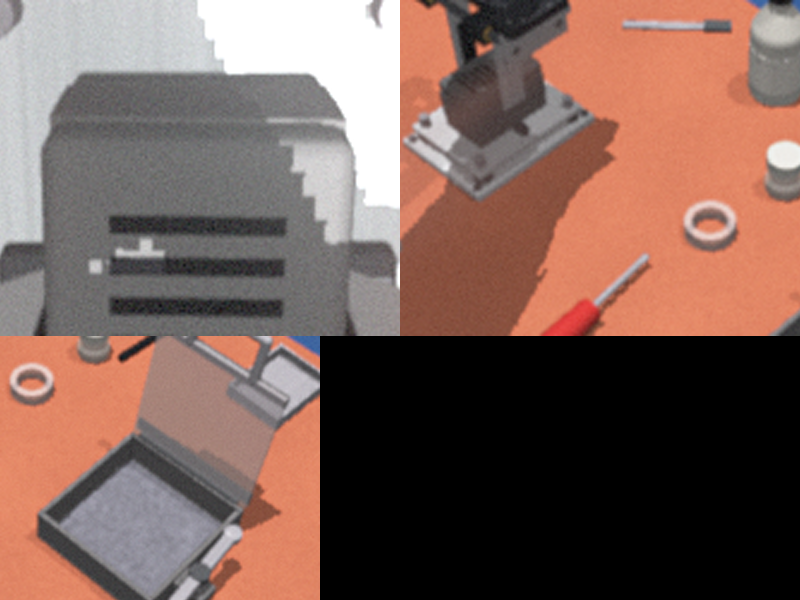

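The upper half sits flush and aligned on the lower half, the lid is open and the bystanders are undisturbed. The push has risen by about 11 N, at 1.66 N/mm over the last 3.5 mm, which matches the nest spring at about 5 mm. Handing in.

```bash
python3 -c "
from rig import manip
print(manip.hand_in()); o=manip.get_obs(); print(o['t'],o['eef_pos'].round(4),o['wrist_force'].round(1))"
```

```text
the job is handed in; nothing more can be done
None
the job is handed in; nothing more can be done
```

I handed the job in at about 19.3 s, with the upper half still held pressed on the lower half in the smaller white jig. No verdict was reported.

- **Latch and lid:** I swung the latch to its stop, opened the lid to about 1.75 rad and left it there.
- **Fit:** I gripped the upper half across its 50 mm width and corrected it by under 2 mm from close views. It went onto the dowels collar to collar with no jamming force.
- **Press:** The upward push rose to about 11 N over the carried weight. The slope over the last 3.5 mm was 1.66 N/mm against the stated 1.5. Both point to the nest being down about 5 mm, but I inferred that from force and height and never saw it directly.
- **Last picture:** The two halves looked flush and aligned, and the lid was open. The bystanders in view (tape roll, jar, screwdriver, bottle) looked undisturbed; the tray and pry stick showed only partly. I did not measure their positions.
- **Disagreements and checks:** The dowel-tip reading from higher up suggested an x offset up to about 2 mm different from the edge readings. I used the edge readings, and the clean insertion bore them out. The wrist force reached about 51 N while opening the lid, under the 120 N limit.

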